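# Return mixed-up dental models to their case pans

## Robot

A 6-joint arm with a two-finger parallel gripper is mounted at the origin on the work surface. World frame = base frame: x ahead of the robot, y to its left, z up, the work surface at z = 0. Lengths are in m, angles in degrees, forces in N, time in s.
With the tool pointing down it reaches from about 0.4 to 0.825 m from the base axis. Payload 7 kg.
Tool frame: the origin (TCP) lies midway between the tips of the shut fingers; the grasp point (between the pads) lies 19 mm behind it; z points along the fingers, x is the direction in which the jaws open and shut, and the axes are right-handed (so a half turn about z gives the same grasp; the last joint's range is limited). The gripper opens to 88 mm and grips with 3 to 60 N. Pads are 19 mm wide; open, the fingers measure 130 mm over their backs; the gripper's body (78 mm by 193 mm) begins 47 mm behind the grasp point.
Start: joints at [92.939, 20.546, 0.682, 0, -70.136, -16.507], TCP at [0.158, 0.656, 0.227] pointing down, gripper open.
Joint ranges: [-176.03, 176.03], [-82.01, 121.73], [-58.28, 71.71], [-173.87, 95.51], [-174.79, -0.11], [-173.66, 173.66]. Speed limits (degrees/s): [136.94, 136.94, 172.46, 180, 180, 180].

## Interface

Orientations are given as [roll, pitch, yaw] about the fixed x, y, z axes, in that order (R = Rz(yaw) Ry(pitch) Rx(roll)).
In Python, from plant import * gives the robot as it stands. The module is installed in compiled form; this text tells all that it offers.
- The arm moves only by the shell command python3 -m pendant 'ROWS' [OPENING]. ROWS is JSON, a list that holds one entry, the list of rows, each a list of 6 numbers: the shift along the world's x, y, z in mm, then the turn, a rotation vector about the world's x, y, z in degrees. A call has 1 to 10 rows; each row is the pose to reach, as a shift and turn from the pose commanded when the call began; what a row does not reach only later rows make up. A row lasts 1/8 s, in which the tool goes at most 62.5 mm and 10.7 degrees, less where a joint would pass 70% of its speed; a pose out of reach is approached as far as the arm can. A call with a gripper value outside its range is refused whole. OPENING is the closure, from -1 (fully open) to 1 (shut), set as the call begins (- or left out, the last holds). The fingers move at their own pace and stop on an object; the grip force is fixed at half the most. Time passes only in rows, so rows that repeat a pose let the fingers close. It gives the time, the measured TCP pose, the force and the opening at its end, in the units of the state.
- get_obs(): the state, without advancing time (a new reading comes with each control period).
- snapshot(name): name is "side" or "top" or "wrist"; returns a dict with "pixels" (400x640x3 uint8, red, green, blue), "depth" (400x640 float32, m along the optical axis (not along the pixel's ray), 0 where there is no reading), "fx", "fy", "cx", "cy" (pixels), "pose" (4x4, takes a point from camera to world coordinates); the wrist camera has in their place "tool_from_camera" (4x4, takes a point from camera to tool coordinates, whose origin is the TCP and whose axes are the tool frame's). Camera axes: x right, y down, z forward; pixel columns grow to the right and rows downward; lengths in m; the calibration is good to about 2 mm. The wrist camera is an equidistant fisheye: a pixel r from the principal point sees the ray r / f radians off the axis. A picture is of the moment at which its call begins: read the wrist's pose just before it.
- close_job(): hands the job in, once; it reports no verdict.
The state is a dict: "clock": time; "joint_pos": joint angles; "qvel": joint speeds; "tau": joint torques, N m; "tool_pos": TCP position; "orientation": TCP orientation; "force": force on the tool from outside, world axes, zero at the start; "moment": the same for the moment, N m; "opening": finger opening in m.
Only numpy, scipy, OpenCV 4.12 (cv2) and the standard library are available. Lean on these libraries where they do the work, as an engineer would, in place of code of your own. Each camera call takes 0.05 s, during which the arm holds its last target. There are 200 camera calls.

## Task

Three of the quadrant models have been put back in the wrong case pans: swap them round so that each ends up in the pan of the same colour as its base plate, lying flat and lengthways in the middle of the pan. To make room, first park one of the misplaced models on the middle of the empty black pad. The model that is already in its own pan must stay as it is; keep the models upright, set them down gently without dropping them, and do not knock over the amber bottle.

Things in the scene. Friction and masses are not known exactly. Their poses are not given: they have to be found in the camera images.
- blue_model: loose quadrant dental model on a blue base plate, 36 x 90 mm and 48 mm high, about 140 g: blue plate 12 mm thick, whose bare ends show 19 mm beyond a beige stone block (34 x 52 mm, its flat sides reach from 12 to 36 mm above the underside and are nearly flush with the plate's long sides, good to grip across), with a row of teeth on top up to 48 mm. Origin: centre of its underside; y along its length, x across, z up
- yellow_model: loose quadrant dental model on a yellow base plate, 36 x 90 mm and 48 mm high, about 140 g: yellow plate 12 mm thick, whose bare ends show 19 mm beyond a beige stone block (34 x 52 mm, its flat sides reach from 12 to 36 mm above the underside and are nearly flush with the plate's long sides, good to grip across), with a row of teeth on top up to 48 mm. Origin: centre of its underside; y along its length, x across, z up
- red_model: loose quadrant dental model on a red base plate, 36 x 90 mm and 48 mm high, about 140 g: red plate 12 mm thick, whose bare ends show 19 mm beyond a beige stone block (34 x 52 mm, its flat sides reach from 12 to 36 mm above the underside and are nearly flush with the plate's long sides, good to grip across), with a row of teeth on top up to 48 mm. Origin: centre of its underside; y along its length, x across, z up
- green_model: loose quadrant dental model on a green base plate, 36 x 90 mm and 48 mm high, about 140 g: green plate 12 mm thick, whose bare ends show 19 mm beyond a beige stone block (34 x 52 mm, its flat sides reach from 12 to 36 mm above the underside and are nearly flush with the plate's long sides, good to grip across), with a row of teeth on top up to 48 mm. Origin: centre of its underside; y along its length, x across, z up
- blue_pan: fixed blue plastic case pan, an open tray 106 x 132 mm outside and 16 mm high, floor and walls 3 mm thick, roomy enough for one model lying lengthways. Origin: centre of its underside (3 mm below its inner floor); y along its length, x across, z up
- yellow_pan: fixed yellow plastic case pan, an open tray 106 x 132 mm outside and 16 mm high, floor and walls 3 mm thick, roomy enough for one model lying lengthways. Origin: centre of its underside (3 mm below its inner floor); y along its length, x across, z up
- red_pan: fixed red plastic case pan, an open tray 106 x 132 mm outside and 16 mm high, floor and walls 3 mm thick, roomy enough for one model lying lengthways. Origin: centre of its underside (3 mm below its inner floor); y along its length, x across, z up
- green_pan: fixed green plastic case pan, an open tray 106 x 132 mm outside and 16 mm high, floor and walls 3 mm thick, roomy enough for one model lying lengthways. Origin: centre of its underside (3 mm below its inner floor); y along its length, x across, z up
- pad: fixed black silicone bench pad, 100 x 130 mm, 4 mm thick, empty at the start. Origin: centre of its underside; y along its length, z up
- bottle: small amber glass bottle with a white cap, 33 mm across and 49 mm high, standing loose on the bench among the pans. Origin: centre of its underside, z up
There are look-alikes about, which are no part of the job. What is shaped like the yellow_model but pink is not meant. What is shaped like the blue_model but pink is not meant.

How it is judged (in metres and radians):
On the way:
1. one of the misplaced models is parked on the black pad and let go (((horizontal distance between blue_model and pad below 0.03 m and z of blue_model in the frame of pad below 0.009 m and angle between blue_model's own z axis and vertical below 0.1 rad and linear speed of blue_model below 0.02 m/s and contact force between blue_model and the fingers below 0.05 N) or (horizontal distance between yellow_model and pad below 0.03 m and z of yellow_model in the frame of pad below 0.009 m and angle between yellow_model's own z axis and vertical below 0.1 rad and linear speed of yellow_model below 0.02 m/s and contact force between yellow_model and the fingers below 0.05 N) or (horizontal distance between red_model and pad below 0.03 m and z of red_model in the frame of pad below 0.009 m and angle between red_model's own z axis and vertical below 0.1 rad and linear speed of red_model below 0.02 m/s and contact force between red_model and the fingers below 0.05 N))), for 0.2 s.
At the end, for the whole second after the job is handed in: each of the four models rests in the pan of its plate's colour: its centre within 15 mm of the pan's centre, flat on the pan's floor (within 5 mm, tilt under 0.1 rad), its length within 0.3 rad of the pan's length, at rest and released (horizontal distance between blue_model and blue_pan below 0.015 m and z of blue_model in the frame of blue_pan below 0.008 m and angle between each of blue_model, yellow_model, red_model, green_model's own z axis and vertical below 0.1 rad and angle between the y axis of blue_model and the y axis of blue_pan, either way round below 0.3 rad and linear speed of each of blue_model, yellow_model, red_model, green_model below 0.02 m/s and horizontal distance between yellow_model and yellow_pan below 0.015 m and z of yellow_model in the frame of yellow_pan below 0.008 m and angle between the y axis of yellow_model and the y axis of yellow_pan, either way round below 0.3 rad and horizontal distance between red_model and red_pan below 0.015 m and z of red_model in the frame of red_pan below 0.008 m and angle between the y axis of red_model and the y axis of red_pan, either way round below 0.3 rad and horizontal distance between green_model and green_pan below 0.015 m and z of green_model in the frame of green_pan below 0.008 m and angle between the y axis of green_model and the y axis of green_pan, either way round below 0.3 rad); the robot touches nothing.
It fails at once if the model that was already in its own pan is shifted by more than 10 mm (distance of green_model from where it was at the start of the episode above 0.01 m).
It fails at once if a model is tipped by more than 0.6 rad (angle between any of blue_model, yellow_model, red_model, green_model's own z axis and vertical above 0.6 rad).
It fails at once if a model is dropped (it falls free faster than 0.6 m/s) ((linear speed of blue_model above 0.6 m/s and contact force between blue_model and the fingers below 0.01 N) or (linear speed of yellow_model above 0.6 m/s and contact force between yellow_model and the fingers below 0.01 N) or (linear speed of red_model above 0.6 m/s and contact force between red_model and the fingers below 0.01 N) or (linear speed of green_model above 0.6 m/s and contact force between green_model and the fingers below 0.01 N)).
It fails at once if the amber bottle is knocked over (angle between bottle's own z axis and vertical above 0.5 rad).
It also fails if it takes over 102 s, if anything falls off the work surface, if the arm or the gripper's body presses on something with over 40 N, if the wrist force passes 120 N, or if a joint passes its speed limit or range.

## Working session

There is one attempt and no reset: what is moved stays moved. The work goes in short steps, Python scripts to look and compute and a shell command to move; the robot and the scene stay as the last step left them, time stands still between calls to the robot, and variables do not carry over. Pictures are saved under pics/ and viewed, about 12 in all and at most 16, crops included, and the job is handed in when it is done.

```bash
mkdir -p pics; python3 - <<'E'
from plant import *
import cv2,numpy as np
print(get_obs())
for n in("top","side"):
    s=snapshot(n);cv2.imwrite(f"pics/{n}0.png",s["pixels"][:,:,::-1]);np.savez(f"{n}0.npz",**s)
    print(n,s["fx"],s["fy"],s["cx"],s["cy"],np.round(s["pose"],3).tolist())
E
```

```text
{'clock': 0.0, 'joint_pos': array([ 9.29397864e+01,  2.05898722e+01,  6.34284435e-01, -2.00678558e-02,
       -7.01351732e+01, -1.65072812e+01]), 'qvel': array([ 0.01944017, -0.01234644, -0.03403611,  0.00173454,  0.07738104,
       -0.03726756]), 'tau': array([ 1.17076328e-03, -5.82722104e+01,  2.93057531e+01,  6.99724495e+00,
        7.05740356e-03, -1.55809826e-04]), 'tool_pos': array([0.15825571, 0.65569017, 0.22564437]), 'orientation': array([-1.79992297e+02, -9.23808828e-02, -1.03574335e+02]), 'force': array([0.20584819, 0.10661631, 0.24810819]), 'moment': array([0.02380863, 0.03986596, 0.03579576]), 'opening': 0.08764463731480866}
top 423.38000002636954 423.38000002636954 319.943972810045 198.74687075365213 [[-0.024, -0.992, 0.122, 0.332], [-0.999, 0.022, -0.024, 0.082], [0.022, -0.122, -0.992, 1.154], [0.0, 0.0, 0.0, 1.0]]
side 399.85157945073615 399.85157945073615 311.0361549570813 205.17339950762417 [[0.901, -0.3, 0.314, 0.149], [-0.433, -0.593, 0.679, -0.603], [-0.018, -0.748, -0.664, 0.699], [0.0, 0.0, 0.0, 1.0]]
```

View pics/top0.png

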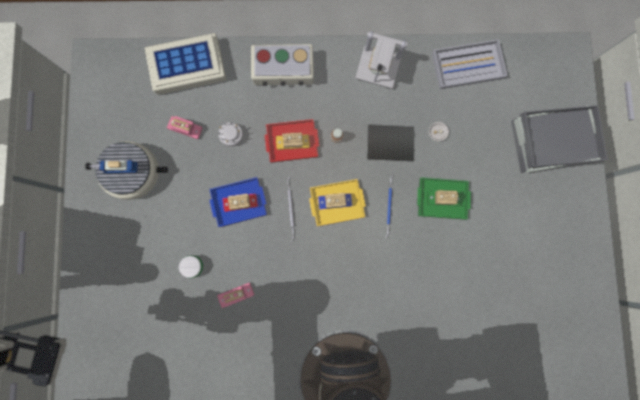

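View pics/side0.png

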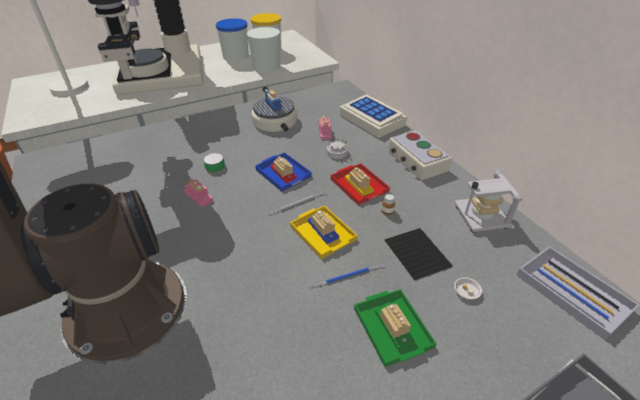

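```bash
cat > h.py <<'E'
import numpy as np,cv2
def ray(s,uv,z):
    uv=np.atleast_2d(np.asarray(uv,float))
    d=np.c_[(uv[:,0]-s["cx"])/s["fx"],(uv[:,1]-s["cy"])/s["fy"],np.ones(len(uv))]@s["pose"][:3,:3].T
    o=s["pose"][:3,3]
    return o+d*((z-o[2])/d[:,2])[:,None]
R={"red":((0,7),(172,180)),"yellow":((20,33),),"blue":((105,128),),"green":((50,75),)}
def mask(px,c,smin=140,vmin=40):
    h=cv2.cvtColor(px,cv2.COLOR_RGB2HSV);m=np.zeros(h.shape[:2],np.uint8)
    for a,b in R[c]: m|=cv2.inRange(h,(a,smin,vmin),(b,255,255))
    return m
def hullrect(pts):
    c,(w,h),a=cv2.minAreaRect((pts[:,:2]*1000).astype(np.float32))
    if w>h: a+=90;w,h=h,w      # a: direction of short side
    return np.round(c,1),round(w,1),round(h,1),round((a+90)%180-90,1)
E
python3 - <<'E'
from h import *
s=np.load("top0.npz")
for c in R:
    m=mask(s["pixels"],c)
    n,l,st,ce=cv2.connectedComponentsWithStats(m)
    for i in range(1,n):
        if st[i,4]<15: continue
        v,u=np.nonzero(l==i); z=.016 if st[i,4]>500 else .015
        p=ray(s,np.c_[u,v],z)
        print(c,st[i].tolist(),hullrect(p),"depth z",end=" ")
        d=s["depth"][v,u];P=np.c_[(u-s["cx"])/s["fx"]*d,(v-s["cy"])/s["fy"]*d,d]@s["pose"][:3,:3].T+s["pose"][:3,3]
        print(np.percentile(P[:,2],[10,50,90]).round(3))
# black pad
h=cv2.cvtColor(s["pixels"],cv2.COLOR_RGB2HSV)
m=(h[...,2]<60).astype(np.uint8)
n,l,st,ce=cv2.connectedComponentsWithStats(m)
for i in range(1,n):
    if st[i,4]>500 and 120<ce[i][1]<180 and 350<ce[i][0]<420:
        v,u=np.nonzero(l==i);print("pad",st[i],hullrect(ray(s,np.c_[u,v],.004)))
a=cv2.resize(s["pixels"][110:230,200:480],None,fx=2.85,fy=2.85,interpolation=cv2.INTER_CUBIC)
b=cv2.resize(s["pixels"][100:310,80:280],None,fx=1.2,fy=1.2)
cv2.imwrite("pics/crop1.png",np.vstack([a,np.hstack([b,np.zeros((b.shape[0],a.shape[1]-b.shape[1],3),np.uint8)])])[:,:,::-1])
E
```

```text
red [266, 122, 52, 39, 987] (array([633.9, 128.6]), 99.6, 139.2, 5.5) depth z [0.001 0.004 0.015]
red [225, 206, 4, 5, 15] (array([452.6, 306.4]), 8.0, 11.0, -89.9) depth z [0.012 0.014 0.016]
yellow [277, 137, 5, 4, 16] (array([641.8, 162.9]), 8.5, 11.0, -0.7) depth z [0.012 0.016 0.019]
yellow [277, 143, 6, 6, 22] (array([622.5, 161.3]), 11.3, 16.3, -77.0) depth z [0.012 0.015 0.018]
yellow [311, 181, 54, 44, 1254] (array([461.5,   8. ]), 101.0, 141.8, 9.4) depth z [0.001 0.004 0.015]
blue [156, 43, 54, 34, 1247] (array([873.6, 429.3]), 73.7, 142.3, 11.9) depth z [0.042 0.046 0.049]
blue [126, 161, 10, 11, 73] (array([572.8, 565. ]), 24.0, 27.6, 88.8) depth z [0.074 0.089 0.097]
blue [211, 179, 54, 47, 1240] (array([468.3, 276.6]), 101.6, 141.4, 13.4) depth z [0.001 0.004 0.016]
```

View pics/crop1.png

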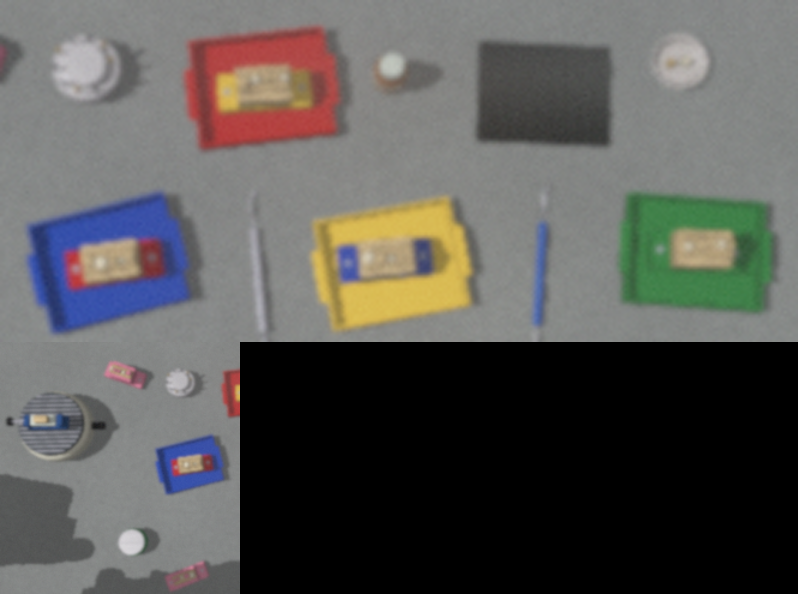

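```bash
python3 - <<'E'
from h import *
def meas(s,name):
  px=s["pixels"]
  for pc,mc in (("red","yellow"),("blue","red"),("yellow","blue"),("green",None)):
    m=mask(px,pc,110,25)
    if name=="side" and pc=="blue": pass
    cs,_=cv2.findContours(cv2.morphologyEx(m,cv2.MORPH_CLOSE,np.ones((3,3))),cv2.RETR_EXTERNAL,cv2.CHAIN_APPROX_NONE)
    cs=[c for c in cs if cv2.contourArea(c)>900]
    for c in cs:
      P=ray(s,c[:,0],.016)
      r=hullrect(P)
      if not(300<r[0][0]<700 and abs(r[0][1])<450 ): continue
      print(name,"pan",pc,r)
      if mc is None: continue
      f=np.zeros_like(m);cv2.drawContours(f,[cv2.convexHull(c)],-1,255,-1);f=cv2.erode(f,np.ones((7,7)))
      k=mask(px,mc,90,30)&f
      n,l,st,ce=cv2.connectedComponentsWithStats(k)
      k=np.isin(l,[i for i in range(1,n) if st[i,4]>8])
      v,u=np.nonzero(k)
      if len(u): print("   model",mc,len(u),hullrect(ray(s,np.c_[u,v],.015)), [(ray(s,ce[i],.015)[0,:2]*1000).round(1).tolist()+[int(st[i,4])] for i in range(1,n) if st[i,4]>8])
  v_=px.max(2)
  m=(v_<62).astype(np.uint8)
  cs,_=cv2.findContours(m,cv2.RETR_EXTERNAL,cv2.CHAIN_APPROX_NONE)
  for c in cs:
    if cv2.contourArea(c)>700:
      r=hullrect(ray(s,c[:,0],.004))
      if 85<r[1]<115 and 110<r[2]<150: print(name,"pad",r)
for n in("top","side"): meas(np.load(n+"0.npz"),n)
E
```

```text
top pan red (array([635.6, 128.3]), 104.7, 144.6, 5.3)
   model yellow 136 (array([631.2, 126.1]), 31.4, 85.0, 1.1) [[630.8, 159.3, 77], [632.1, 92.7, 59]]
top pan blue (array([468.8, 276.5]), 104.4, 145.0, 13.1)
   model red 120 (array([468.2, 270.7]), 32.2, 85.3, 7.9) [[471.9, 237.4, 72], [462.2, 307.1, 48]]
top pan yellow (array([461.9,   8. ]), 105.5, 145.9, 9.2)
   model blue 52 (array([463.3,  50.2]), 13.6, 27.3, 88.7) [[463.2, 49.2, 52]]
top pan green (array([ 466. , -283.9]), 99.1, 138.5, -5.4)
side pan red (array([629.7, 123.7]), 114.8, 150.6, 5.5)
   model yellow 168 (array([625.1, 119.3]), 37.5, 97.5, 7.1) [[622.2, 105.3, 168]]
side pan blue (array([463.9, 270.3]), 114.1, 152.3, 13.4)
   model red 120 (array([463.1, 263.8]), 35.1, 98.0, 7.7) [[460.2, 245.6, 120]]
side pan yellow (array([457.5,   5. ]), 113.6, 149.9, 9.4)
   model blue 157 (array([461.1,   9.2]), 36.6, 94.4, 4.3) [[457.7, -11.0, 157]]
side pan green (array([ 462.7, -283.6]), 109.1, 144.4, -5.5)
side pad (array([ 624.5, -149. ]), 98.2, 128.5, -3.7)
```

```bash
python3 - <<'E'
from h import *
s=np.load("top0.npz")
a=s["pixels"][190:214,312:362]
m=mask(s["pixels"],"blue",60,20);m2=np.zeros_like(m);m2[192:212,316:358]=m[192:212,316:358]
n,l,st,ce=cv2.connectedComponentsWithStats(m2)
for i in range(1,n): print(st[i],ce[i],(ray(s,ce[i],.015)*1000).round(1))
v,u=np.nonzero(m2);print(hullrect(ray(s,np.c_[u,v],.015)))
E
python3 -m pendant '[[[20,-40,0,0,0,-8],[45,-95,0,0,0,-16],[70,-150,0,0,0,-24],[95,-205,0,0,0,-32],[120,-260,0,0,0,-40],[145,-315,0,0,0,-48],[170,-370,0,0,0,-56],[195,-425,0,0,0,-64],[220,-480,0,0,0,-72],[240,-520,0,0,0,-72]]]' -1
```

```text
[346 195   5  11  37] [348.16216216 200.        ] [[467.1 -22.3  15. ]]
[319 197   7  12  67] [321.89552239 202.1641791 ] [[462.8  49.2  15. ]]
(array([464. ,  14.8]), 30.5, 84.4, 3.0)
clock: 1.35
tool_pos: [0.3985, 0.1339, 0.2267]
orientation: [180.0, 0.0, -175.7]
force: [0.5, 0.2, -0.2]
opening: 0.0876
```

```bash
python3 -m pendant '[[[25,-45,-15,0,0,0],[50,-95,-40,0,0,0],[66,-123,-67,0,0,0],[66,-123,-67,0,0,0],[66,-123,-67,0,0,0]]]'
python3 - <<'E'
from plant import *
import cv2
o=get_obs();s=snapshot("wrist");cv2.imwrite("pics/w1.png",s["pixels"][:,:,::-1])
import numpy as np
np.savez("w1.npz",pos=o["tool_pos"],ori=o["orientation"],**s)
print(o["tool_pos"],o["orientation"],[k for k in s],s.get("fx"),s["cx"],s["cy"],s["tool_from_camera"].round(3))
E
```

```text
clock: 1.98
tool_pos: [0.4644, 0.0132, 0.1597]
orientation: [-180.0, -0.0, -175.6]
force: [0.3, -0.1, -0.6]
opening: 0.0873
[0.46437424 0.01316858 0.15972002] [-1.79987890e+02 -1.10379762e-02 -1.75598615e+02] ['pixels', 'depth', 'fx', 'fy', 'cx', 'cy', 'tool_from_camera'] 309.70691628693146 318.37905729919925 195.6136461898664 [[ 1.     0.001 -0.001  0.   ]
 [-0.     0.959  0.285 -0.078]
 [ 0.002 -0.285  0.959 -0.157]
 [ 0.     0.     0.     1.   ]]
```

View pics/w1.png

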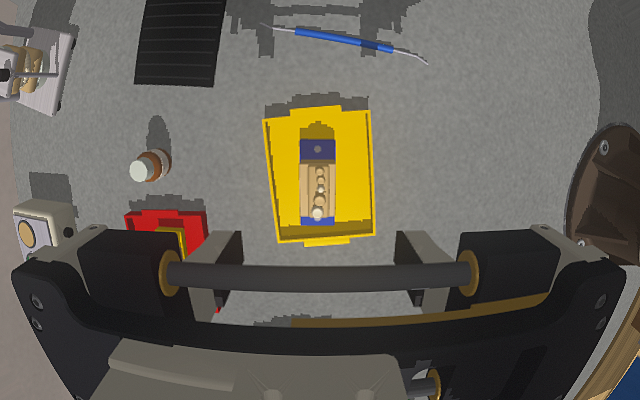

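```bash
cat >> h.py <<'E'
from scipy.spatial.transform import Rotation as Ro
def wray(s,uv,z):
    uv=np.atleast_2d(np.asarray(uv,float))
    x=(uv[:,0]-s["cx"])/s["fx"];y=(uv[:,1]-s["cy"])/s["fy"];t=np.hypot(x,y)+1e-9
    d=np.c_[np.sin(t)*x/t,np.sin(t)*y/t,np.cos(t)]
    R_=Ro.from_euler("xyz",s["ori"],degrees=True).as_matrix();T=s["tool_from_camera"]
    d=d@T[:3,:3].T@R_.T;o=R_@T[:3,3]+s["pos"]
    return o+d*((z-o[2])/d[:,2])[:,None]
def wmeas(s,pc,mc,box=(0,0,640,400)):
    """pan and model seen by the wrist camera, box u0,v0,u1,v1"""
    u0,v0,u1,v1=box
    for c,z,a in ((pc,.016,1500),(mc,.015,30)):
        m=np.zeros((400,640),np.uint8);m[v0:v1,u0:u1]=mask(s["pixels"],c,110,25)[v0:v1,u0:u1]
        n,l,st,ce=cv2.connectedComponentsWithStats(m)
        k=np.isin(l,[i for i in range(1,n) if st[i,4]>a]);v,u=np.nonzero(k)
        if len(u): print(c,hullrect(wray(s,np.c_[u,v],z)),[ (np.r_[wray(s,ce[i],z)[0,:2]*1000,st[i,4]]).round(0).tolist() for i in range(1,n) if st[i,4]>a])
E
python3 - <<'E'
from h import *
s=np.load("w1.npz");wmeas(s,"yellow","blue",(250,90,390,250))
E
```

```text
yellow (array([462.5,   7.3]), 106.6, 146.0, 9.2) [[462.0, 1.0, 10825.0]]
blue (array([463.2,  51.9]), 7.9, 33.6, -85.5) [[463.0, 52.0, 225.0]]
```

```bash
python3 -m pendant '[[[-1,-1,-40,0,0,0],[-1,-1,-90,0,0,0],[-1,-1,-125,0,0,0],[-1,-1,-141,0,0,0],[-1,-1,-141,0,0,0]]]'
python3 -m pendant '[[[0,0,0,0,0,0],[0,0,0,0,0,0],[0,0,0,0,0,0],[0,0,0,0,0,0],[0,0,0,0,0,0],[0,0,0,0,0,0],[0,0,0,0,0,0],[0,0,0,0,0,0]]]' 1
```

```text
clock: 2.65
tool_pos: [0.463, 0.013, 0.0184]
orientation: [-180.0, -0.1, -175.5]
force: [-0.2, 0.1, 0.2]
opening: 0.088
clock: 3.65
tool_pos: [0.4636, 0.0122, 0.0186]
orientation: [-180.0, 0.0, -175.6]
force: [1.0, 0.0, 1.3]
opening: 0.0339
```

```bash
python3 -m pendant '[[[0,0,10,0,0,0],[0,0,35,0,0,0],[0,0,65,0,0,0],[10,-10,95,0,0,0],[35,-35,100,0,0,-2],[65,-65,100,0,0,-4],[95,-95,100,0,0,-6],[125,-125,100,0,0,-8],[150,-150,100,0,0,-8],[161,-160,100,0,0,-8]]]'
python3 -m pendant '[[[0,0,0,0,0,0],[0,0,-30,0,0,0],[0,0,-60,0,0,0],[0,0,-80,0,0,0],[0,0,-90,0,0,0],[0,0,-96,0,0,0],[0,0,-98,0,0,0],[0,0,-98,0,0,0]]]'
python3 - <<'E'
from plant import *
import cv2,numpy as np
s=snapshot("side");np.savez("side1.npz",**s)
cv2.imwrite("pics/s1.png",cv2.resize(s["pixels"][140:380,240:560,::-1],None,fx=2,fy=2))
E
```

```text
clock: 4.9
tool_pos: [0.6248, -0.1492, 0.1184]
orientation: [-180.0, -0.1, 176.3]
force: [-0.3, -0.1, -2.9]
opening: 0.0339
clock: 5.9
tool_pos: [0.6247, -0.1478, 0.0211]
orientation: [180.0, 0.0, 176.4]
force: [0.2, -0.1, -1.7]
opening: 0.0341
```

View pics/s1.png

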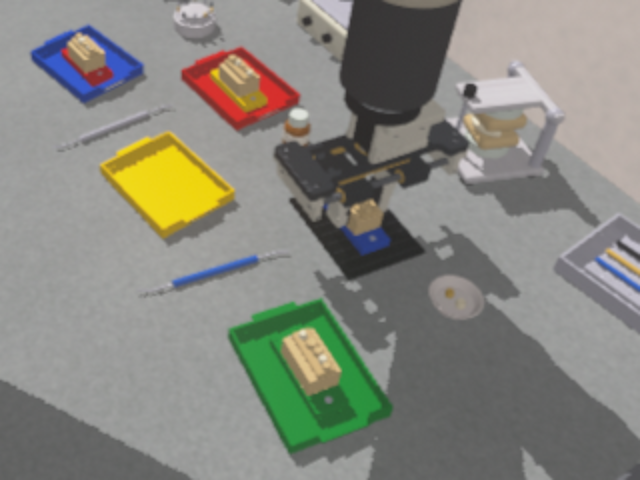

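```bash
python3 -m pendant '[[[0,0,-1.5,0,0,0],[0,0,-1.5,0,0,0],[0,0,-1.5,0,0,0]]]'
python3 -m pendant '[[[0,0,0,0,0,0],[0,0,0,0,0,0],[0,0,0,0,0,0],[0,0,0,0,0,0],[0,0,20,0,0,0],[0,0,70,0,0,0],[0,0,120,0,0,0],[0,0,140,0,0,0]]]' -1
python3 -m pendant '[[[0,45,0,0,0,0],[0,100,0,0,0,2],[0,155,0,0,0,4],[3,210,0,0,0,5],[6,255,0,0,0,5],[6,275,0,0,0,5],[6,275,0,0,0,5],[6,275,0,0,0,5]]]'
cat > w.py <<'E'
import sys
from plant import *
from h import *
n,pc,mc,box=sys.argv[1],sys.argv[2],sys.argv[3],eval(sys.argv[4])
o=get_obs();s=snapshot("wrist");cv2.imwrite(f"pics/{n}.png",s["pixels"][:,:,::-1])
s.update(pos=o["tool_pos"],ori=o["orientation"]);np.savez(n+".npz",**s)
print(o["tool_pos"].round(4),o["orientation"].round(1));wmeas(s,pc,mc,box)
E
python3 w.py w2 red yellow "(240,80,400,260)"
```

```text
clock: 6.32
tool_pos: [0.6248, -0.1479, 0.0197]
orientation: [-180.0, 0.1, 176.4]
force: [-0.7, 0.7, 4.1]
opening: 0.0336
clock: 7.32
tool_pos: [0.6258, -0.148, 0.1628]
orientation: [180.0, 0.3, 176.5]
force: [0.2, 0.3, -1.2]
opening: 0.0876
clock: 8.32
tool_pos: [0.6302, 0.1263, 0.1589]
orientation: [-180.0, -0.0, -178.6]
force: [0.3, 0.4, 0.4]
opening: 0.088
[0.6302 0.1263 0.1589] [-180.    -0.  -178.6]
red (array([637.2, 127.3]), 106.1, 145.5, 5.4) [[638.0, 122.0, 10550.0]]
yellow (array([634.1, 123.9]), 35.5, 89.4, 2.8) [[635.0, 89.0, 677.0], [633.0, 164.0, 257.0]]
```

View pics/w2.png

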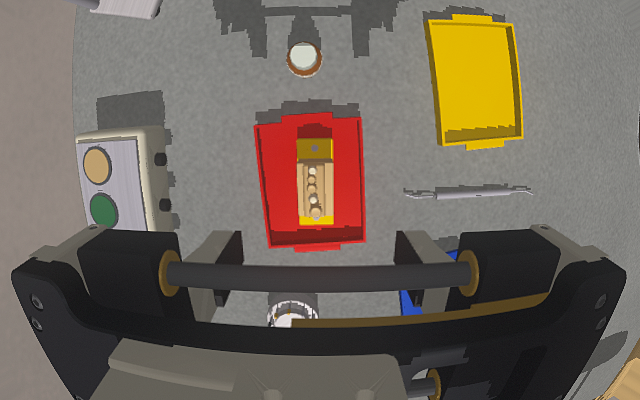

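```bash
python3 -m pendant '[[[4,-3,-40,0,0,1.4],[4,-3,-90,0,0,1.4],[4,-3,-125,0,0,1.4],[4,-3,-140.5,0,0,1.4],[4,-3,-140.5,0,0,1.4]]]'
python3 -m pendant '[[[0,0,0,0,0,0],[0,0,0,0,0,0],[0,0,0,0,0,0],[0,0,0,0,0,0],[0,0,0,0,0,0],[0,0,0,0,0,0],[0,0,0,0,0,0],[0,0,0,0,0,0]]]' 1
```

```text
clock: 9.0
tool_pos: [0.6345, 0.1232, 0.0184]
orientation: [-180.0, -0.0, -177.2]
force: [0.4, 0.1, 1.2]
opening: 0.0872
clock: 10.0
tool_pos: [0.6343, 0.1242, 0.0186]
orientation: [-180.0, -0.0, -177.2]
force: [-0.6, 0.2, 1.4]
opening: 0.0339
```

```bash
python3 -m pendant '[[[0,0,10,0,0,0],[0,0,35,0,0,0],[0,0,65,0,0,0],[-15,-10,95,0,0,0],[-45,-30,100,0,0,2],[-80,-54,100,0,0,4],[-115,-78,100,0,0,6],[-145,-98,100,0,0,6.4],[-165,-112,100,0,0,6.4],[-171.5,-116.5,100,0,0,6.4]]]'
python3 -m pendant '[[[0,0,0,0,0,0],[0,0,-30,0,0,0],[0,0,-60,0,0,0],[0,0,-80,0,0,0],[0,0,-92,0,0,0],[0,0,-97,0,0,0],[0,0,-99,0,0,0],[0,0,-100,0,0,0],[0,0,-100,0,0,0]]]'
```

```text
clock: 11.25
tool_pos: [0.462, 0.007, 0.1193]
orientation: [180.0, 0.1, -170.8]
force: [0.5, -0.2, -1.4]
opening: 0.0336
clock: 12.38
tool_pos: [0.4632, 0.0078, 0.019]
orientation: [180.0, 0.1, -170.8]
force: [-0.4, 0.1, -0.9]
opening: 0.0338
```

```bash
python3 -m pendant '[[[0,0,-0.7,0,0,0],[0,0,-0.7,0,0,0],[0,0,-0.7,0,0,0]]]'
python3 -m pendant '[[[0,0,0,0,0,0],[0,0,0,0,0,0],[0,0,0,0,0,0],[0,0,0,0,0,0],[0,0,20,0,0,0],[0,0,70,0,0,0],[0,0,120,0,0,0],[0,0,140,0,0,0]]]' -1
python3 -m pendant '[[[0,45,0,0,0,0],[0,95,0,0,0,-1.3],[0,145,0,0,0,-1.3],[3,195,0,0,0,-1.3],[6,240,0,0,0,-1.3],[6,263,0,0,0,-1.3],[6,263,0,0,0,-1.3],[6,263,0,0,0,-1.3]]]'
python3 w.py w3 blue red "(240,80,400,260)"
```

```text
clock: 12.75
tool_pos: [0.4632, 0.0078, 0.0185]
orientation: [180.0, 0.0, -170.8]
force: [-1.3, 1.1, 5.6]
opening: 0.0337
clock: 13.75
tool_pos: [0.4641, 0.008, 0.1609]
orientation: [180.0, 0.3, -170.7]
force: [-0.6, -0.7, -0.1]
opening: 0.0876
clock: 14.75
tool_pos: [0.4685, 0.2698, 0.1576]
orientation: [-180.0, -0.0, -172.1]
force: [0.2, 0.4, 0.1]
opening: 0.0875
[0.4685 0.2698 0.1576] [-180.    -0.  -172.1]
blue (array([470.1, 275.8]), 106.0, 145.3, 13.3) [[472.0, 272.0, 10447.0]]
red (array([468.1, 269. ]), 34.4, 89.1, 7.1) [[473.0, 235.0, 675.0], [463.0, 309.0, 238.0]]
```

View pics/w3.png

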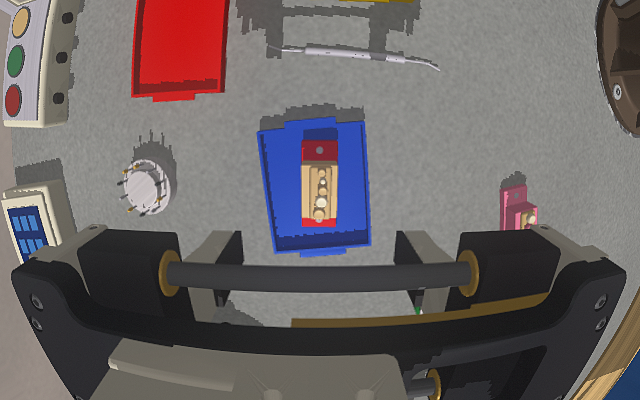

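```bash
python3 -m pendant '[[[0,-1,-40,0,0,0],[0,-1,-90,0,0,0],[0,-1,-124,0,0,0],[0,-1,-139.5,0,0,0],[0,-1,-139.5,0,0,0]]]'
python3 -m pendant '[[[0,0,0,0,0,0],[0,0,0,0,0,0],[0,0,0,0,0,0],[0,0,0,0,0,0],[0,0,0,0,0,0],[0,0,0,0,0,0],[0,0,0,0,0,0],[0,0,0,0,0,0]]]' 1
python3 -m pendant '[[[0,0,10,0,0,0],[0,0,35,0,0,0],[0,0,65,0,0,0],[15,-12,95,0,0,0],[45,-38,100,0,0,-1],[80,-67,100,0,0,-2],[115,-97,100,0,0,-2.5],[145,-122,100,0,0,-2.5],[163,-137,100,0,0,-2.5],[168.5,-142,100,0,0,-2.5]]]'
```

```text
clock: 15.42
tool_pos: [0.469, 0.269, 0.0183]
orientation: [-180.0, -0.0, -172.1]
force: [-0.2, 0.2, 0.7]
opening: 0.0879
clock: 16.42
tool_pos: [0.4688, 0.2696, 0.0183]
orientation: [-180.0, -0.0, -172.1]
force: [-1.2, 1.1, 2.3]
opening: 0.0337
clock: 17.68
tool_pos: [0.6379, 0.1267, 0.1182]
orientation: [-180.0, -0.0, -174.6]
force: [-0.5, -0.0, -1.3]
opening: 0.0336
```

```bash
python3 -m pendant '[[[0,0,0,0,0,0],[0,0,-30,0,0,0],[0,0,-60,0,0,0],[0,0,-80,0,0,0],[0,0,-92,0,0,0],[0,0,-97,0,0,0],[0,0,-99,0,0,0],[0,0,-100.3,0,0,0],[0,0,-100.3,0,0,0]]]'
python3 -m pendant '[[[0,0,0,0,0,0],[0,0,0,0,0,0],[0,0,0,0,0,0],[0,0,0,0,0,0],[0,0,20,0,0,0],[0,0,70,0,0,0],[0,0,120,0,0,0],[0,0,140,0,0,0]]]' -1
python3 -m pendant '[[[0,-45,0,0,0,0],[0,-100,0,0,0,-3],[0,-155,0,0,0,-6],[-6,-210,0,0,0,-9],[-12,-255,0,0,0,-9],[-12,-276,0,0,0,-9],[-12,-276,0,0,0,-9],[-12,-276,0,0,0,-9]]]'
python3 w.py w4 green blue "(240,80,400,240)"
```

```text
clock: 18.8
tool_pos: [0.6376, 0.1277, 0.0185]
orientation: [180.0, 0.0, -174.6]
force: [-0.3, 0.8, -1.9]
opening: 0.034
clock: 19.8
tool_pos: [0.6388, 0.1281, 0.1619]
orientation: [179.9, 0.3, -174.5]
force: [-0.1, 0.2, 0.1]
opening: 0.0876
clock: 20.8
tool_pos: [0.6256, -0.1476, 0.158]
orientation: [180.0, 0.0, 176.5]
force: [-1.0, 1.1, 0.0]
opening: 0.0877
[ 0.6256 -0.1476  0.158 ] [180.    0.  176.5]
blue (array([ 624.5, -147.9]), 35.4, 89.5, -3.5) [[623.0, -183.0, 685.0], [628.0, -107.0, 252.0]]
```

View pics/w4.png

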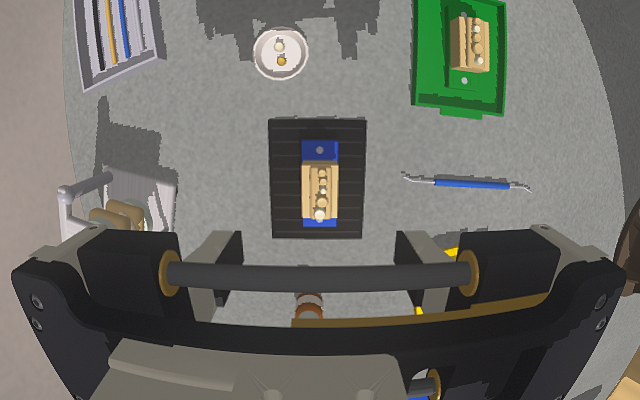

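```bash
python3 -m pendant '[[[0,0,-40,0,0,0],[0,0,-90,0,0,0],[0,0,-124,0,0,0],[0,0,-138.5,0,0,0],[0,0,-138.5,0,0,0]]]'
python3 -m pendant '[[[0,0,0,0,0,0],[0,0,0,0,0,0],[0,0,0,0,0,0],[0,0,0,0,0,0],[0,0,0,0,0,0],[0,0,0,0,0,0],[0,0,0,0,0,0],[0,0,0,0,0,0]]]' 1
python3 -m pendant '[[[0,0,10,0,0,0],[0,0,35,0,0,0],[0,0,65,0,0,0],[-4,12,95,0,0,0],[-14,40,100,0,0,2],[-28,78,100,0,0,4],[-44,120,100,0,0,6],[-60,164,100,0,0,8],[-76,208,100,0,0,10],[-90,246,100,0,0,12]]]'
python3 -m pendant '[[[-15,41,0,0,0,2],[-30,82,0,0,0,4.9],[-45,123,0,0,0,4.9],[-57,156,0,0,0,4.9],[-65.3,178.5,0,0,0,4.9],[-65.3,178.5,0,0,0,4.9],[-65.3,178.5,0,0,0,4.9]]]'
```

```text
clock: 21.48
tool_pos: [0.6253, -0.1477, 0.0191]
orientation: [-180.0, -0.1, 176.5]
force: [0.6, -0.0, 0.3]
opening: 0.0875
clock: 22.48
tool_pos: [0.6252, -0.1484, 0.0196]
orientation: [-180.0, -0.0, 176.4]
force: [-0.5, -0.6, 1.0]
opening: 0.0339
clock: 23.72
tool_pos: [0.5348, 0.0992, 0.1203]
orientation: [180.0, 0.1, -171.5]
force: [0.6, 0.3, -1.1]
opening: 0.0335
clock: 24.6
tool_pos: [0.47, 0.2759, 0.1198]
orientation: [180.0, 0.0, -166.7]
force: [-0.2, -0.2, -1.4]
opening: 0.034
```

Lower (101.3 mm: the pad was 1 mm higher than the pan floor), release, and back off.

```bash
python3 -m pendant '[[[0,0,-30,0,0,0],[0,0,-60,0,0,0],[0,0,-80,0,0,0],[0,0,-92,0,0,0],[0,0,-98,0,0,0],[0,0,-100,0,0,0],[0,0,-101.3,0,0,0],[0,0,-101.3,0,0,0]]]'
python3 -m pendant '[[[0,0,0,0,0,0],[0,0,0,0,0,0],[0,0,0,0,0,0],[0,0,0,0,0,0],[0,0,20,0,0,0],[0,0,70,0,0,0],[0,0,120,0,0,0],[0,0,170,0,0,0],[0,0,190,0,0,0]]]' -1
python3 -m pendant '[[[-20,45,0,0,0,0],[-45,100,0,0,0,0],[-70,155,0,0,0,0],[-90,200,0,0,0,0],[-105,235,0,0,0,0],[-110,250,0,0,0,0],[-110,250,0,0,0,0],[-110,250,0,0,0,0]]]'
python3 - <<'E'
from plant import *
from h import *
s=snapshot("top");px=s["pixels"]
for c,b in (("red",(255,110,330,170)),("blue",(200,170,275,235)),("yellow",(300,170,375,235)),("green",(410,170,480,230))):
    u0,v0,u1,v1=b;m=np.zeros((400,640),np.uint8);m[v0:v1,u0:u1]=mask(px,c,110,25)[v0:v1,u0:u1]
    v,u=np.nonzero(m);print("pan",c,hullrect(ray(s,np.c_[u,v],.016)))
    h=cv2.cvtColor(px,cv2.COLOR_RGB2HSV)
    k=np.zeros_like(m);k[v0+12:v1-12,u0+12:u1-12]=cv2.inRange(h,(8,30,110),(22,135,255))[v0+12:v1-12,u0+12:u1-12]
    v,u=np.nonzero(k)
    if len(u)>20: print("   block",len(u),hullrect(ray(s,np.c_[u,v],.040)))
cv2.imwrite("pics/t9.png",cv2.resize(px[110:230,200:480,::-1],None,fx=2.85,fy=2.85,interpolation=cv2.INTER_CUBIC))
s=snapshot("side");cv2.imwrite("pics/s9.png",cv2.resize(s["pixels"][140:380,240:560,::-1],None,fx=2,fy=2))
E
```

```text
clock: 25.6
tool_pos: [0.4702, 0.2764, 0.0187]
orientation: [180.0, 0.0, -166.7]
force: [-0.1, -0.4, -1.1]
opening: 0.0335
clock: 26.72
tool_pos: [0.471, 0.2769, 0.2118]
orientation: [179.9, 0.2, -166.6]
force: [0.2, 0.8, -0.6]
opening: 0.0874
clock: 27.72
tool_pos: [0.3604, 0.5252, 0.2082]
orientation: [-180.0, -0.0, -166.7]
force: [0.4, 0.2, -0.2]
opening: 0.0876
pan red (array([635.7, 128.3]), 105.1, 144.4, 5.6)
   block 272 (array([635.2, 129.1]), 38.5, 52.9, 5.5)
pan blue (array([469.2, 276.3]), 104.8, 144.8, 14.0)
   block 232 (array([468.6, 276.6]), 33.7, 50.8, 13.0)
pan yellow (array([462.2,   7.9]), 105.0, 145.6, 9.2)
   block 437 (array([459.8,   9.5]), 106.9, 133.3, -1.3)
pan green (array([ 466.1, -283.9]), 99.1, 138.3, -5.1)
   block 221 (array([ 465.2, -284.2]), 29.6, 54.0, -1.2)
```

View pics/t9.png

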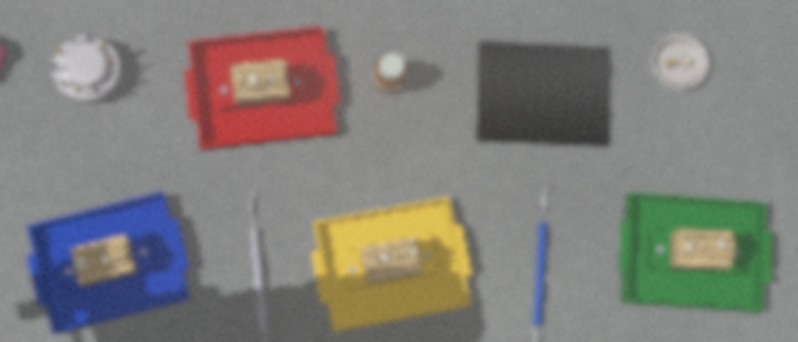

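View pics/s9.png

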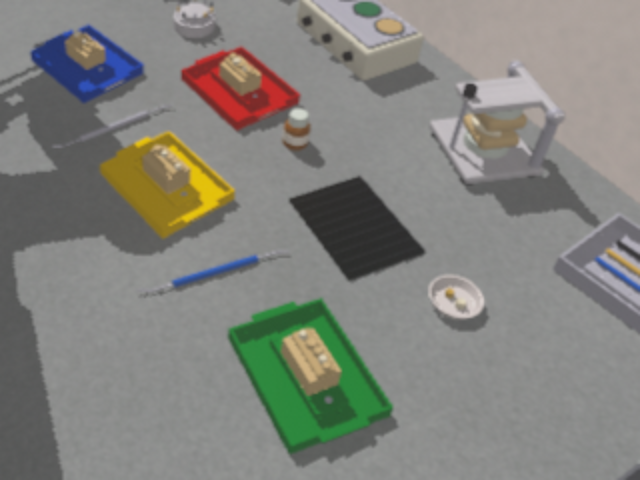

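```bash
python3 -c "
from plant import *
print(close_job())"
```

```text
the job is handed in; nothing more can be done
None
```

The three misplaced models are now in the pans of their own colour, and the job is handed in at about 28 s on the robot clock. I parked the blue model on the black pad first. Then yellow went to the yellow pan, red to the red pan, and blue from the pad to the blue pan.

**Final checks from the top and side pictures:**
- **Red and blue:** the stone blocks measured within about 1 mm of their pan centres and about 1° of the pan direction.
- **Yellow:** the numeric check failed because the arm's shadow corrupted the colour mask. I judged this one by eye in both pictures, and from the gripper position when I let go, which was within 1 mm of the pan centre.
- **Green:** it was never touched and looks the same in both pictures as at the start. I did not measure its shift.
- **Bottle and pad:** the bottle is standing and the pad is empty.

When released on the pad, the blue model was within about 2 mm of the pad's centre by the wrist camera. I let go of each model at floor height, and the wrist force stayed under 6 N in every reading.

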